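# Load four culture dishes into the incubator tray

### The arm

A 7-joint arm with a two-finger parallel gripper is mounted at the origin on the work surface. World frame = base frame: x ahead of the robot, y to its left, z up, the work surface at z = 0. Lengths are in m, angles in rad, forces in N, time in s.
With the tool pointing down it reaches from about 0.425 to 1.025 m from the base axis. Payload 9.4 kg.
Tool frame: the origin (TCP) lies between the finger pads; the fingertips stand 8 mm ahead of it and the grasp point (between the pads) lies 11 mm behind it; z points along the fingers, x is the direction in which the jaws open and shut, and the axes are right-handed (so a half turn about z gives the same grasp; the last joint's range is limited). The gripper opens to 85 mm and grips with 20 to 120 N. Pads are 22 mm wide; open, the fingers measure 114 mm over their backs; the gripper's body (76 mm by 85 mm) begins 54 mm behind the grasp point. The pads swing forward as they close: fully open they stand 13 mm farther back than shut.
Start: joints at [1.087, 0.599, -0.003, 1.599, 0.002, 0.943, -0.08], TCP at [0.287, -0.666, 0.239] pointing down, gripper open.
Joint ranges: [-2.57, 2.57], [-0.35, 1.97], [-1.29, 1.29], [0.11, 2.56], [-1.05, 4.19], [0.11, 1.86], [-2.63, 2.63]. Speed limits (rad/s): [2.22, 2.22, 3.01, 3.01, 3.14, 3.14, 3.14].

### API

Orientations are given as a unit quaternion [x, y, z, w].
In Python, from rig import manip, grab_frame gives the robot as it stands. The module is installed in compiled form; this text tells all that it offers.
- The arm moves only by the tool move_arm, never from a script. Its argument "series" is text: rows parted by semicolons, each of 7 numbers parted by spaces: the shift along the tool's x, y, z in m, then the turn, a rotation vector about the tool's x, y, z in degrees, then the opening, from -1 (shut) to 1 (fully open), so that 0 is half open. In form: dx dy dz ax ay az fingers; .... A call has 1 to 12 rows; each row shifts and turns the commanded pose from where the row before left it, along the tool's axes as they then stand; what a row does not reach is not made up. A row lasts 1/8 s, in which the tool goes at most 62.5 mm and 10.7 degrees, less where a joint would pass 70% of its speed; a pose out of reach is approached as far as the arm can. A call with a gripper value outside its range is refused whole. The fingers move at their own pace and stop on an object; "squeeze" is the grip in N (left out, the last holds). Time passes only in rows, so rows that do not move let the fingers close. It gives the time, the measured TCP pose, the force and the opening at its end, in the units of the state.
- manip.state(): the state, without advancing time (a new reading comes with each control period).
- grab_frame(name): name is "scene" or "top" or "wrist"; returns a dict with "pixels" (480x640x3 uint8, red, green, blue), "intrinsics" (3x3 intrinsics, pixels), "k1" (the pictures are not rectified: a ray, as slopes to the right and down, at radius r is drawn at 1 + k1 r^2 times it, then the intrinsics apply), "T" (4x4, takes a point from camera to world coordinates). Camera axes: x right, y down, z forward; pixel columns grow to the right and rows downward; lengths in m; the calibration is good to about 2 mm. A picture is of the moment at which its call begins. There is no depth.
- manip.sign_off(): hands the job in, once; it reports no verdict.
The state is a dict: "time_s": time; "joints": joint angles; "joint_vel": joint speeds; "tau": joint torques, N m; "position": TCP position; "orientation": TCP orientation; "ft_force": force on the tool from outside, world axes, zero at the start; "torque": the same for the moment, N m; "grip_width": finger opening in m.
Only numpy, scipy, OpenCV 4.12 (cv2) and the standard library are available. Lean on these libraries where they do the work, as an engineer would, in place of code of your own. Each camera call takes 0.05 s, during which the arm holds its last target. There are 200 camera calls.

### The job

Make the steel tray up to exactly four of the large dishes, counting the one that already lies in it: two rows of two side by side, all pushed up snugly, the first pair against the tray's closed end and the second pair against the first. Slide the dishes flat over the bench and in over the tray's sloped front, never lifting or tipping them. Leave the spare large dishes on the bench clear of the tray, and do not disturb the small dish or anything else on the bench.

Things in the scene. Friction and masses are not known exactly. Their poses are not given: they have to be found in the camera images.
- tray: shallow stainless loading tray fixed to the bench, open front towards about world -y. Own axes: x from the open front (-x) to the closed end (+x), z up; origin on the bench, mid-tray. Floor 2 mm thick, x = -130 to +130 mm. Upstands 14 mm high, 4 mm thick: sides (inner faces y = +88 and -88 mm) and closed end (inner face x = +130 mm). Room for two rows side by side, three large dishes long
- tray_end (a point): on the tray floor, middle of the inner face of the closed end wall (tray x = +130 mm, y = 0, z = 2 mm); axes as the tray's
- tray_mouth (a point): middle of the tray's open front, on its floor (tray x = -130 mm, y = 0, z = 2 mm); axes as the tray's. From here a full-width slope 25 mm long runs down to bench level (x = -155 mm), so that dishes slide in. Beside the slope the side upstands splay outwards as wings of the same height, from the side walls to x = -157, y = +105 and -105 mm, guiding dishes in
- dish_a: large lidded flat round glass dish with white filter paper inside, 80 mm diameter, 18 mm high, about 0.1 kg, too wide for an easy grasp; all six dish_a to dish_f are alike and interchangeable; origin at the centre of its underside, z up; slides on the bench (friction coefficient about 0.5 to 0.7) (starts lying loose somewhere in the tray, on its floor)
- dish_b: large lidded flat round glass dish with white filter paper inside, 80 mm diameter, 18 mm high, about 0.1 kg, too wide for an easy grasp; all six dish_a to dish_f are alike and interchangeable; origin at the centre of its underside, z up; slides on the bench (friction coefficient about 0.5 to 0.7) (starts on the bench)
- dish_c: large lidded flat round glass dish with white filter paper inside, 80 mm diameter, 18 mm high, about 0.1 kg, too wide for an easy grasp; all six dish_a to dish_f are alike and interchangeable; origin at the centre of its underside, z up; slides on the bench (friction coefficient about 0.5 to 0.7) (starts on the bench)
- dish_d: large lidded flat round glass dish with white filter paper inside, 80 mm diameter, 18 mm high, about 0.1 kg, too wide for an easy grasp; all six dish_a to dish_f are alike and interchangeable; origin at the centre of its underside, z up; slides on the bench (friction coefficient about 0.5 to 0.7) (starts on the bench)
- dish_e: large lidded flat round glass dish with white filter paper inside, 80 mm diameter, 18 mm high, about 0.1 kg, too wide for an easy grasp; all six dish_a to dish_f are alike and interchangeable; origin at the centre of its underside, z up; slides on the bench (friction coefficient about 0.5 to 0.7) (starts on the bench)
- dish_f: large lidded flat round glass dish with white filter paper inside, 80 mm diameter, 18 mm high, about 0.1 kg, too wide for an easy grasp; all six dish_a to dish_f are alike and interchangeable; origin at the centre of its underside, z up; slides on the bench (friction coefficient about 0.5 to 0.7) (starts on the bench)
- small_dish: small dish of the same make, 54 mm diameter, 14 mm high, not wanted in the tray; bystander on the bench; origin centre of its underside
- beaker: small glass beaker, 44 mm diameter, 58 mm high, standing among the dishes; bystander; origin centre of its underside
- marker: marker pen lying on the bench beyond the dishes, 132 mm long along its own x (-65 to +67 mm), 12 mm thick, clip to 14 mm; bystander; origin under its middle
- bottle_large: screw-cap laboratory bottle, 86 mm diameter, 176 mm high, at the far side; bystander; origin centre of its underside
- bottle_small: screw-cap laboratory bottle, 56 mm diameter, 105 mm high, at the far side; bystander; origin centre of its underside
- jar: amber screw-top jar, 49 mm diameter, 53 mm high, standing among the dishes; bystander; origin centre of its underside
- timer: flat bench timer, 62 x 62 x 16 mm, near the right-hand dishes; bystander; origin centre of its underside

How it is judged:
At the end, for the whole second after the job is handed in: Exactly four large dishes rest flat on the tray floor: two within 8 mm of the closed end wall, two behind within 12 mm of touching these, one of each pair on each side of the tray's middle line (centre 28 to 56 mm off). The other two lie flat on the bench clear of tray and slope (((x of dish_a in the frame of tray between 0.082 and 0.095 m and y of dish_a in the frame of tray between 0.028 and 0.056 m) or (x of dish_b in the frame of tray between 0.082 and 0.095 m and y of dish_b in the frame of tray between 0.028 and 0.056 m) or (x of dish_c in the frame of tray between 0.082 and 0.095 m and y of dish_c in the frame of tray between 0.028 and 0.056 m) or (x of dish_d in the frame of tray between 0.082 and 0.095 m and y of dish_d in the frame of tray between 0.028 and 0.056 m) or (x of dish_e in the frame of tray between 0.082 and 0.095 m and y of dish_e in the frame of tray between 0.028 and 0.056 m) or (x of dish_f in the frame of tray between 0.082 and 0.095 m and y of dish_f in the frame of tray between 0.028 and 0.056 m)) and ((x of dish_a in the frame of tray between 0.082 and 0.095 m and y of dish_a in the frame of tray between -0.056 and -0.028 m) or (x of dish_b in the frame of tray between 0.082 and 0.095 m and y of dish_b in the frame of tray between -0.056 and -0.028 m) or (x of dish_c in the frame of tray between 0.082 and 0.095 m and y of dish_c in the frame of tray between -0.056 and -0.028 m) or (x of dish_d in the frame of tray between 0.082 and 0.095 m and y of dish_d in the frame of tray between -0.056 and -0.028 m) or (x of dish_e in the frame of tray between 0.082 and 0.095 m and y of dish_e in the frame of tray between -0.056 and -0.028 m) or (x of dish_f in the frame of tray between 0.082 and 0.095 m and y of dish_f in the frame of tray between -0.056 and -0.028 m)) and ((x of dish_a in the frame of tray between -0.002 and 0.016 m and y of dish_a in the frame of tray between 0.028 and 0.056 m) or (x of dish_b in the frame of tray between -0.002 and 0.016 m and y of dish_b in the frame of tray between 0.028 and 0.056 m) or (x of dish_c in the frame of tray between -0.002 and 0.016 m and y of dish_c in the frame of tray between 0.028 and 0.056 m) or (x of dish_d in the frame of tray between -0.002 and 0.016 m and y of dish_d in the frame of tray between 0.028 and 0.056 m) or (x of dish_e in the frame of tray between -0.002 and 0.016 m and y of dish_e in the frame of tray between 0.028 and 0.056 m) or (x of dish_f in the frame of tray between -0.002 and 0.016 m and y of dish_f in the frame of tray between 0.028 and 0.056 m)) and ((x of dish_a in the frame of tray between -0.002 and 0.016 m and y of dish_a in the frame of tray between -0.056 and -0.028 m) or (x of dish_b in the frame of tray between -0.002 and 0.016 m and y of dish_b in the frame of tray between -0.056 and -0.028 m) or (x of dish_c in the frame of tray between -0.002 and 0.016 m and y of dish_c in the frame of tray between -0.056 and -0.028 m) or (x of dish_d in the frame of tray between -0.002 and 0.016 m and y of dish_d in the frame of tray between -0.056 and -0.028 m) or (x of dish_e in the frame of tray between -0.002 and 0.016 m and y of dish_e in the frame of tray between -0.056 and -0.028 m) or (x of dish_f in the frame of tray between -0.002 and 0.016 m and y of dish_f in the frame of tray between -0.056 and -0.028 m)) and ((x of dish_a in the frame of tray between -0.002 and 0.095 m and y of dish_a in the frame of tray between -0.056 and 0.056 m) or (x of dish_a in the frame of tray below -0.19 m or x of dish_a in the frame of tray above 0.17 m or y of dish_a in the frame of tray above 0.13 m or y of dish_a in the frame of tray below -0.13 m)) and ((x of dish_b in the frame of tray between -0.002 and 0.095 m and y of dish_b in the frame of tray between -0.056 and 0.056 m) or (x of dish_b in the frame of tray below -0.19 m or x of dish_b in the frame of tray above 0.17 m or y of dish_b in the frame of tray above 0.13 m or y of dish_b in the frame of tray below -0.13 m)) and ((x of dish_c in the frame of tray between -0.002 and 0.095 m and y of dish_c in the frame of tray between -0.056 and 0.056 m) or (x of dish_c in the frame of tray below -0.19 m or x of dish_c in the frame of tray above 0.17 m or y of dish_c in the frame of tray above 0.13 m or y of dish_c in the frame of tray below -0.13 m)) and ((x of dish_d in the frame of tray between -0.002 and 0.095 m and y of dish_d in the frame of tray between -0.056 and 0.056 m) or (x of dish_d in the frame of tray below -0.19 m or x of dish_d in the frame of tray above 0.17 m or y of dish_d in the frame of tray above 0.13 m or y of dish_d in the frame of tray below -0.13 m)) and ((x of dish_e in the frame of tray between -0.002 and 0.095 m and y of dish_e in the frame of tray between -0.056 and 0.056 m) or (x of dish_e in the frame of tray below -0.19 m or x of dish_e in the frame of tray above 0.17 m or y of dish_e in the frame of tray above 0.13 m or y of dish_e in the frame of tray below -0.13 m)) and ((x of dish_f in the frame of tray between -0.002 and 0.095 m and y of dish_f in the frame of tray between -0.056 and 0.056 m) or (x of dish_f in the frame of tray below -0.19 m or x of dish_f in the frame of tray above 0.17 m or y of dish_f in the frame of tray above 0.13 m or y of dish_f in the frame of tray below -0.13 m)) and linear speed of each of dish_a, dish_b, dish_c, dish_d, dish_e, dish_f below 0.01 m/s and height (world z) of each of dish_a, dish_b, dish_c, dish_d, dish_e, dish_f below 0.006 m).
It fails at once if a large dish is lifted (underside centre more than 15 mm above the bench) or tipped by more than 17 degrees (height (world z) of any of dish_a, dish_b, dish_c, dish_d, dish_e, dish_f above 0.015 m or angle between any of dish_a, dish_b, dish_c, dish_d, dish_e, dish_f's own z axis and vertical above 0.3 rad).
It fails at once if one of the other loose things (small dish, beaker, marker, bottles, jar, timer) is shifted by more than 25 mm (distance of any of small_dish, beaker, marker, bottle_large, bottle_small, jar, timer from where it was at the start of the episode above 0.025 m).
It also fails if it takes over 72 s, if anything falls off the work surface, if the arm or the gripper's body presses on something with over 40 N, if the wrist force passes 120 N, or if a joint passes its speed limit or range.

## Working session

There is one attempt and no reset: what is moved stays moved. The work goes in short steps, Python scripts to look and compute and a tool call to move; the robot and the scene stay as the last step left them, time stands still between calls to the robot, and variables do not carry over. Pictures are saved under pics/ and viewed, about 8 in all and at most 12, crops included, and the job is handed in when it is done.

Besides the shell and the picture viewer there is one more tool, called after "Call:" as a command line: name --argument value ..., lists and objects as JSON in quotes. move_arm: Moves the arm, as the interface text tells. Its arguments: {"type":"object","properties":{"series":{"type":"string"},"squeeze":{"type":"number"}},"required":["series"]}

```bash
mkdir -p pics; cat > h.py <<'E'
import numpy as np, cv2
from rig import manip, grab_frame
def und(f,uv):
    K=np.array(f["intrinsics"]);k1=float(f["k1"])
    return cv2.undistortPoints(np.array(uv,float).reshape(-1,1,2),K,np.array([k1,0,0,0.])).reshape(-1,2)
def toplane(f,uv,z):
    p=und(f,uv);T=np.array(f["T"]);d=np.c_[p,np.ones(len(p))]@T[:3,:3].T;o=T[:3,3]
    return o+d*((z-o[2])/d[:,2])[:,None]
def proj(f,P):
    T=np.array(f["T"]);K=np.array(f["intrinsics"]);Q=(np.atleast_2d(P)-T[:3,3])@T[:3,:3]
    s=Q[:,:2]/Q[:,2:];r2=(s**2).sum(1,keepdims=True);s=s*(1+float(f["k1"])*r2)
    return s@K[:2,:2].T+K[:2,2]
def save(f,n): cv2.imwrite(n,cv2.cvtColor(f["pixels"],cv2.COLOR_RGB2BGR))
E
python3 - <<'E'
from h import *
import pickle
for n in("top","scene"):
    f=grab_frame(n);save(f,f"pics/{n}0.png");pickle.dump(f,open(n+"0.pkl","wb"));print(n,np.round(f["T"],3).tolist(),np.round(f["intrinsics"],1).tolist(),f["k1"])
s=manip.state();print(s["position"],s["orientation"],s["time_s"])
E
```

```text
top [[-0.014, -0.989, 0.149, 0.389], [-1.0, 0.012, -0.016, -0.04], [0.014, -0.15, -0.989, 1.399], [0.0, 0.0, 0.0, 1.0]] [[520.5, 0.0, 330.2], [0.0, 520.5, 236.5], [0.0, 0.0, 1.0]] -0.07136416199282218
scene [[0.884, 0.341, -0.319, 0.94], [0.467, -0.665, 0.582, -0.718], [-0.014, -0.664, -0.748, 0.893], [0.0, 0.0, 0.0, 1.0]] [[440.7, 0.0, 320.2], [0.0, 440.7, 239.3], [0.0, 0.0, 1.0]] -0.11240234749816723
[ 0.28670681 -0.66544648  0.23848917] [ 8.35394744e-01 -5.49649996e-01 -6.23781194e-04 -3.36728139e-04] 0.1
```

View pics/top0.png

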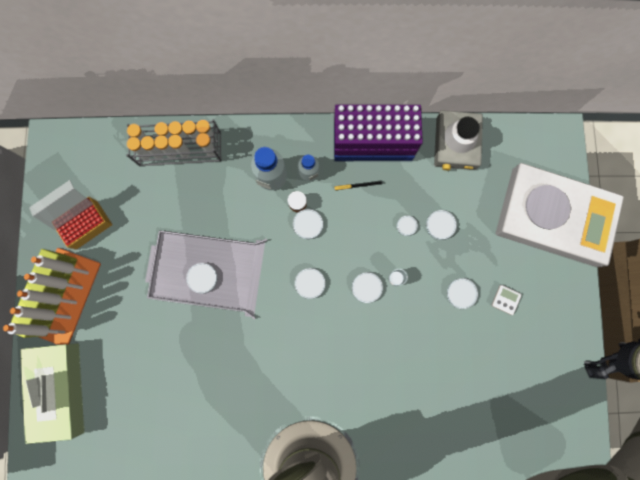

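View pics/scene0.png

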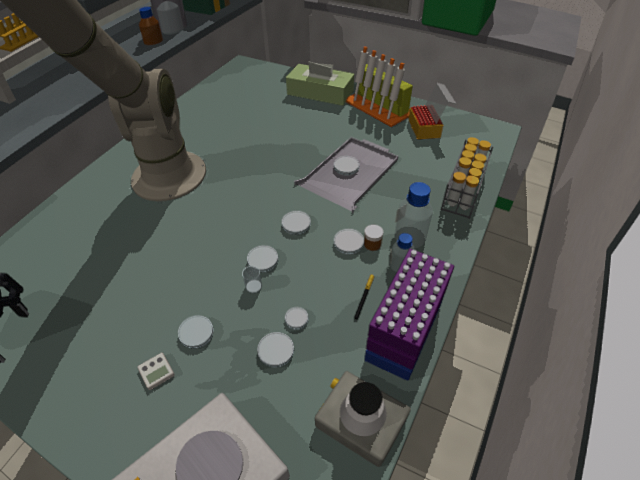

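The top view shows the tray at the left (mouth to the right, about (258,275)). One dish is in it at (202,278), and the bench dishes are at (308,224), (311,283), (368,288), (441,225) and (462,293). The jar is at (297,200), the beaker (398,278), the small dish (407,225) and the timer (508,299). The scene view agrees.

```bash
cat >> h.py <<'E'
def dishes(f):
    im=cv2.cvtColor(f["pixels"],cv2.COLOR_RGB2HSV);m=((im[...,1]<40)&(im[...,2]>165)).astype(np.uint8)*255
    m=cv2.morphologyEx(m,cv2.MORPH_OPEN,np.ones((3,3)));out=[]
    for c in cv2.findContours(m,cv2.RETR_EXTERNAL,cv2.CHAIN_APPROX_NONE)[0]:
        (u,v),r=cv2.minEnclosingCircle(c)
        a=cv2.contourArea(c)
        if a>80 and r<25: 
            e=cv2.fitEllipse(cv2.convexHull(c)) if len(c)>5 else ((u,v),(0,0),0)
            out.append((e[0],e[1],a,toplane(f,[e[0]],0.016)[0]))
    return out
E
python3 - <<'E'
from h import *
import pickle
f=pickle.load(open("top0.pkl","rb"))
for d in dishes(f):print(np.round(d[0],1),np.round(d[1],1),d[2],np.round(d[3],3))
c=f["pixels"][215:325,140:280];cv2.imwrite("pics/tray.png",cv2.resize(cv2.cvtColor(c,cv2.COLOR_RGB2BGR),None,fx=5.5,fy=5.5,interpolation=cv2.INTER_CUBIC))
E
```

```text
[432.7 476.4] [18.5 50.5] 268.5 [-0.027 -0.316  0.016]
[ 44.8 413.7] [17.6 24.7] 220.0 [0.138 0.69  0.016]
[ 42.5 371.3] [11.3 25. ] 154.0 [0.247 0.701 0.016]
[ 50.5 197.1] [13.6 55.1] 426.5 [0.717 0.707 0.016]
[ 13. 137.] [21.8 35.6] 483.5 [0.893 0.832 0.016]
[456.3 144.7] [32.8 43.4] 438.5 [ 0.852 -0.418  0.016]
```

View pics/tray.png

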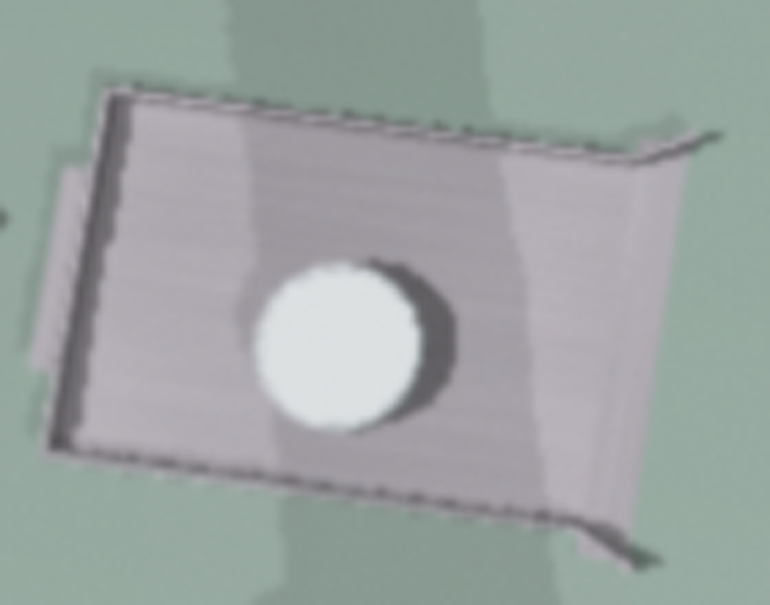

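```bash
cat >> h.py <<'E'
def trayfit(f):
    C=np.array([(108,92),(52,450),(632,160),(578,522)])/5.5+[140-.4,215-.4]
    W=toplane(f,C,0.014)[:,:2];L=np.array([(.134,-.092),(.134,.092),(-.130,-.090),(-.130,.090)])
    wc,lc=W.mean(0),L.mean(0);U,S,Vt=np.linalg.svd((L-lc).T@(W-wc));R=(U@Vt).T
    return R,wc-R@lc,W-((L-lc)@R.T+wc)
E
python3 - <<'E'
from h import *
import pickle
f=pickle.load(open("top0.pkl","rb"))
h=cv2.cvtColor(f["pixels"],cv2.COLOR_RGB2HSV)
for p in [(308,224),(311,290),(202,278),(330,250),(180,250),(407,225),(441,220)]:print(p,f["pixels"][p[1],p[0]],h[p[1],p[0]])
R,t,res=trayfit(f);print(R,t,np.degrees(np.arctan2(R[1,0],R[0,0])));print(np.round(res,4))
E
```

```text
(308, 224) [219 224 226] [ 99   8 226]
(311, 290) [220 224 225] [ 96   6 225]
(202, 278) [221 224 225] [ 98   5 225]
(330, 250) [150 170 161] [ 77  30 170]
(180, 250) [174 169 176] [141  10 176]
(407, 225) [220 224 225] [ 96   6 225]
(441, 220) [220 224 225] [ 96   6 225]
[[ 0.1383432  -0.99038435]
 [ 0.99038435  0.1383432 ]] [0.51139304 0.27987196] 82.0480142625721
[[-0.0035 -0.0003]
 [ 0.0038 -0.0042]
 [-0.0018  0.0023]
 [ 0.0016  0.0022]]
```

```bash
sed -i 's/>165)/>205)/' h.py; cat >> h.py <<'E'
def report(f,tray=True):
    import pickle
    R,t,_=trayfit(pickle.load(open("top0.pkl","rb")))
    for d in dishes(f):
        w=d[3]
        if -.7<w[1]<.5 and .25<w[0]<.8: print("px",np.round(d[0],1),np.round(d[1],1),"world",np.round(w[:2],3),"tray",np.round(R.T@(w[:2]-t),3))
E
python3 - <<'E'
from h import *
import pickle
for n in("top0","scene0"):
    f=pickle.load(open(n+".pkl","rb"));print(n);report(f)
f=pickle.load(open("scene0.pkl","rb"))
c=f["pixels"][130:260,230:410];cv2.imwrite("pics/tray2.png",cv2.resize(cv2.cvtColor(c,cv2.COLOR_RGB2BGR),None,fx=4.4,fy=4.4,interpolation=cv2.INTER_CUBIC))
R,t,_=trayfit(pickle.load(open("top0.pkl","rb")))
for l in [(.134,.092),(.134,-.092),(-.13,.09),(-.13,-.09)]:
    print(l,(proj(f,np.r_[R@np.array(l)+t,.014])[0]-[230,130])*4.4)
f=pickle.load(open("top0.pkl","rb"))
for n,p,z in(("beaker",(398,278),.05),("jar",(297,199),.053),("timer",(508,299),.016),("small",(407,225),.014)):print(n,toplane(f,[p],z)[0])
E
```

```text
top0
px [506.2 297.7] [14.8 23.8] world [ 0.426 -0.531] tray [-0.815 -0.028]
px [461.9 293. ] [27.6 28.7] world [ 0.441 -0.411] tray [-0.694 -0.026]
px [366.6 287.5] [28.4 28.7] world [ 0.46  -0.157] tray [-0.44  -0.009]
px [395.9 277.9] [12.6 13. ] world [ 0.484 -0.236] tray [-0.515 -0.044]
px [309.2 282.9] [28.3 28.6] world [ 0.474 -0.005] tray [-0.287 -0.002]
px [200.7 277.6] [27.7 28.9] world [0.491 0.283] tray [0.001 0.021]
px [406.5 225.1] [17.7 18.1] world [ 0.626 -0.269] tray [-0.528 -0.19 ]
px [441.  224.2] [26.4 27.3] world [ 0.628 -0.363] tray [-0.621 -0.204]
px [307.3 223.7] [27.2 28. ] world [ 0.633 -0.001] tray [-0.261 -0.16 ]
px [296.4 199.6] [17.1 17.4] world [0.7   0.028] tray [-0.223 -0.222]
scene0
(0.134, 0.092) [530.29427446  28.52447288]
(0.134, -0.092) [740.71428728 113.49126504]
(-0.13, 0.09) [324.7742692  212.78509807]
(-0.13, -0.09) [543.19352317 315.4070628 ]
beaker [ 0.48130588 -0.23650648  0.05      ]
jar [0.69324239 0.02451816 0.053     ]
timer [ 0.42277979 -0.53586739  0.016     ]
small [ 0.62690719 -0.27095925  0.014     ]
```

View pics/tray2.png

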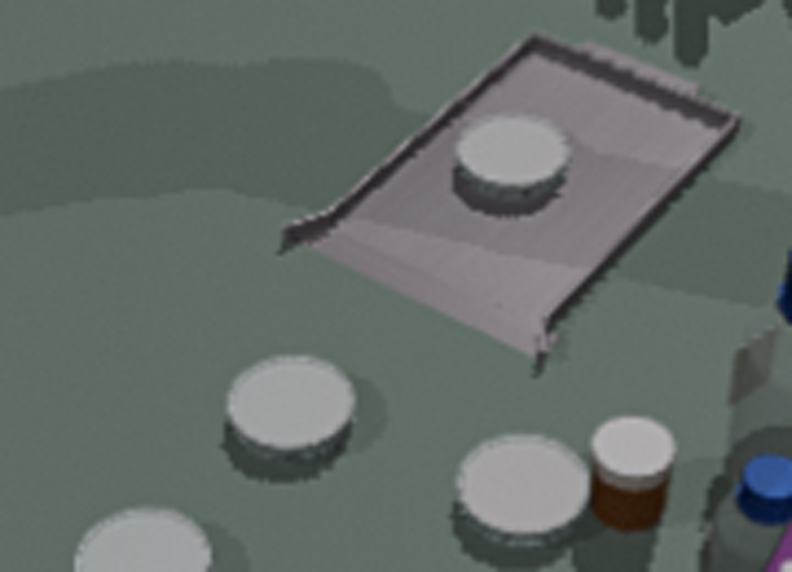

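The pushing plan is a half-open gripper used as a two-finger cradle, heading along −tool y. I'll write a helper that turns tray-frame waypoints into tool-axis rows.

```bash
cat >> h.py <<'E'
import pickle
TR,TT,_=trayfit(pickle.load(open("top0.pkl","rb")));PH=np.arctan2(TR[1,0],TR[0,0])
def cur():
    s=manip.state();q=s["orientation"];a=2*np.arctan2(q[1],q[0]);p=np.array(s["position"])
    return p,a,s
def pose():
    p,a,s=cur();l=TR.T@(p[:2]-TT)
    print("t %.2f tray mm"%s["time_s"],np.round(l*1e3,1),"z %.1f"%(p[2]*1e3),"head %.1f"%(np.degrees(a+np.pi/2-PH+np.pi)%360-180),"w %.1f"%(s["grip_width"]*1e3),"F",np.round(s["ft_force"],1))
def plan(wps,fing=0,start=None):
    """wps: (tray x mm, tray y mm, z mm, heading deg from tray x, rows); prints tool-axis rows"""
    p,a,_=cur();h=np.degrees(a+np.pi/2-PH);h=(h+180)%360-180;P=np.r_[TR.T@(p[:2]-TT)*1e3,p[2]*1e3]
    for x,y,z,hd,n in wps:
        T=np.array([x,y,z]);d=(T-P)/n;dh=(hd-h)/n;out=[]
        for _ in range(n):
            b=np.radians(h-90)   # tool x angle in tray frame
            X=np.array([np.cos(b),np.sin(b)]);Y=np.array([np.sin(b),-np.cos(b)])
            out.append("%.4f %.4f %.4f 0 0 %.1f %g"%(d[:2]@X/1e3,d[:2]@Y/1e3,-d[2]/1e3,-dh,fing));h+=dh
        P=T;print(n,"rows |d|=%.0f:"%np.linalg.norm(d),"; ".join(out))
E
python3 - <<'E'
from h import *
pose();print(TR.T@(np.array([.5,-.25])-TT))
plan([(-526,-62,150,-55,8),(-60,12,110,0,9),(-60,12,20,0,3)])
E
```

```text
t 0.10 tray mm [-967.3   91.7] z 238.5 head -58.7 w 85.8 F [ 0.1 -0.2  0.2]
[-0.52635305 -0.06202069]
8 rows |d|=59: -0.0372 -0.0451 0.0111 0 0 -0.5 0; -0.0368 -0.0454 0.0111 0 0 -0.5 0; -0.0364 -0.0457 0.0111 0 0 -0.5 0; -0.0361 -0.0460 0.0111 0 0 -0.5 0; -0.0357 -0.0462 0.0111 0 0 -0.5 0; -0.0353 -0.0465 0.0111 0 0 -0.5 0; -0.0349 -0.0468 0.0111 0 0 -0.5 0; -0.0345 -0.0471 0.0111 0 0 -0.5 0
9 rows |d|=53: -0.0471 -0.0230 0.0044 0 0 -6.1 0; -0.0444 -0.0279 0.0044 0 0 -6.1 0; -0.0412 -0.0324 0.0044 0 0 -6.1 0; -0.0375 -0.0366 0.0044 0 0 -6.1 0; -0.0334 -0.0404 0.0044 0 0 -6.1 0; -0.0289 -0.0437 0.0044 0 0 -6.1 0; -0.0241 -0.0466 0.0044 0 0 -6.1 0; -0.0190 -0.0489 0.0044 0 0 -6.1 0; -0.0137 -0.0506 0.0044 0 0 -6.1 0
3 rows |d|=30: 0.0000 0.0000 0.0300 0 0 -0.0 0; 0.0000 0.0000 0.0300 0 0 -0.0 0; 0.0000 0.0000 0.0300 0 0 -0.0 0
```

Call:
move_arm --series "-0.037 -0.045 0.011 0 0 0 0; -0.037 -0.045 0.011 0 0 0 0; -0.037 -0.045 0.011 0 0 0 0; -0.037 -0.045 0.011 0 0 0 0; -0.037 -0.045 0.011 0 0 0 0; -0.037 -0.045 0.011 0 0 0 0; -0.037 -0.045 0.011 0 0 0 0; -0.037 -0.045 0.011 0 0 0 0"

```text
time_s: 1.1
position: [0.501, -0.2499, 0.1508]
orientation: [0.835, -0.55, -0.0, 0.0]
ft_force: [1.2, 0.3, -0.0]
grip_width: 0.0424
```

```bash
python3 -c "
from h import *
pose();plan([(-60,12,110,0,9),(-60,12,30,0,3)])"
```

```text
t 1.10 tray mm [-526.1  -63. ] z 150.8 head -58.7 w 42.4 F [ 1.2  0.3 -0. ]
9 rows |d|=53: -0.0486 -0.0197 0.0045 0 0 -6.5 0; -0.0460 -0.0251 0.0045 0 0 -6.5 0; -0.0429 -0.0302 0.0045 0 0 -6.5 0; -0.0392 -0.0349 0.0045 0 0 -6.5 0; -0.0349 -0.0391 0.0045 0 0 -6.5 0; -0.0303 -0.0428 0.0045 0 0 -6.5 0; -0.0252 -0.0460 0.0045 0 0 -6.5 0; -0.0198 -0.0486 0.0045 0 0 -6.5 0; -0.0142 -0.0505 0.0045 0 0 -6.5 0
3 rows |d|=27: 0.0000 0.0000 0.0267 0 0 0.0 0; 0.0000 0.0000 0.0267 0 0 0.0 0; 0.0000 0.0000 0.0267 0 0 0.0 0
```

Tracking is accurate.

Call:
move_arm --series "-0.0486 -0.0197 0.0045 0 0 -6.5 0; -0.046 -0.025 0.0045 0 0 -6.5 0; -0.043 -0.030 0.0045 0 0 -6.5 0; -0.039 -0.035 0.0045 0 0 -6.5 0; -0.035 -0.039 0.0045 0 0 -6.5 0; -0.030 -0.043 0.0045 0 0 -6.5 0; -0.025 -0.046 0.0045 0 0 -6.5 0; -0.020 -0.0486 0.0045 0 0 -6.5 0; -0.014 -0.0505 0.0045 0 0 -6.5 0; 0 0 0.03 0 0 0 0; 0 0 0.03 0 0 0 0; 0 0 0.02 0 0 0 0"

```text
time_s: 2.6
position: [0.4911, 0.2201, 0.0293]
orientation: [0.997, -0.071, -0.001, 0.0]
ft_force: [-0.8, 0.4, -1.1]
grip_width: 0.043
```

```bash
python3 -c "
from h import *
pose()
f=grab_frame('scene');c=f['pixels'][60:240,200:440];cv2.imwrite('pics/s1.png',cv2.resize(cv2.cvtColor(c,cv2.COLOR_RGB2BGR),None,fx=3.3,fy=3.3,interpolation=cv2.INTER_CUBIC))
p,a,s=cur()
for z in(.0,.02): print((proj(f,np.r_[p[:2],z])[0]-[200,60])*3.3)
"
```

```text
t 2.60 tray mm [-62.   11.8] z 29.3 head -0.2 w 43.0 F [-0.8  0.4 -1.1]
[452.86508468 394.19044273]
[453.17303239 377.71755675]
```

View pics/s1.png

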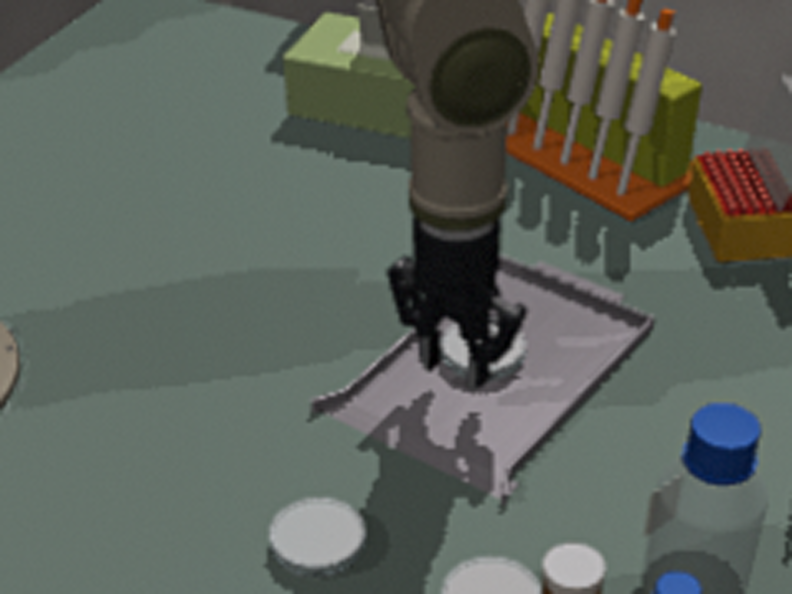

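Fingertips are about 9 mm below the TCP, at crop (432,370) and (475,385), just behind the tray dish, so a TCP height of 16 mm suits pushing.

```bash
python3 -c "
from h import *
plan([(-56,18,16,8,2),(-2,43,16,8,4),(38,43,16,0,4)])"
```

```text
2 rows |d|=7: -0.0027 -0.0032 0.0058 0 0 -4.1 0; -0.0025 -0.0033 0.0058 0 0 -4.1 0
4 rows |d|=15: -0.0043 -0.0142 -0.0000 0 0 -0.0 0; -0.0043 -0.0142 -0.0000 0 0 -0.0 0; -0.0043 -0.0142 -0.0000 0 0 -0.0 0; -0.0043 -0.0142 -0.0000 0 0 -0.0 0
4 rows |d|=10: 0.0014 -0.0099 -0.0000 0 0 2.0 0; 0.0010 -0.0099 -0.0000 0 0 2.0 0; 0.0007 -0.0100 -0.0000 0 0 2.0 0; 0.0003 -0.0100 -0.0000 0 0 2.0 0
```

Call:
move_arm --series "-0.0027 -0.0032 0.0058 0 0 -4 0; -0.0025 -0.0033 0.0058 0 0 -4 0; -0.0043 -0.0142 0 0 0 0 0; -0.0043 -0.0142 0 0 0 0 0; -0.0043 -0.0142 0 0 0 0 0; -0.0043 -0.0142 0 0 0 0 0; 0.0014 -0.01 0 0 0 2 0; 0.001 -0.01 0 0 0 2 0; 0.0007 -0.01 0 0 0 2 0; 0.0003 -0.01 0 0 0 2 0; 0 -0.003 0 0 0 0 0"

```text
time_s: 4.03
position: [0.4763, 0.3277, 0.0191]
orientation: [0.997, -0.072, 0.0, -0.0]
ft_force: [-0.1, -1.1, 0.2]
grip_width: 0.0427
```

```bash
python3 -c "
from h import *
pose();report(grab_frame('top'));print();report(grab_frame('scene'))"
```

```text
t 4.03 tray mm [42.5 41.3] z 19.1 head -0.2 w 42.7 F [-0.1 -1.1  0.2]
px [506.1 299.3] [25.6 29.3] world [ 0.422 -0.531] tray [-0.815 -0.024]
px [462.2 293.1] [27.7 29.2] world [ 0.441 -0.412] tray [-0.695 -0.026]
px [366.5 287.6] [28.9 29.5] world [ 0.459 -0.157] tray [-0.44  -0.009]
px [396.  277.8] [12.9 13.3] world [ 0.484 -0.236] tray [-0.515 -0.044]
px [309.3 283.4] [28.7 29.4] world [ 0.473 -0.005] tray [-0.288 -0.001]
px [406.5 225. ] [19.1 19.2] world [ 0.627 -0.269] tray [-0.528 -0.19 ]
px [440.9 224.3] [28.1 28.9] world [ 0.628 -0.363] tray [-0.621 -0.204]
px [307.4 223.7] [28.3 29. ] world [ 0.633 -0.001] tray [-0.262 -0.159]
px [296.4 199.5] [17.5 18.3] world [0.7   0.028] tray [-0.223 -0.222]
```

Call:
move_arm --series "0 -0.001 0.003 0 0 0 0; 0 -0.002 0 0 0 0 0; 0 -0.002 0 0 0 0 0"

```text
time_s: 4.5
position: [0.4768, 0.3316, 0.016]
orientation: [0.997, -0.072, -0.0, 0.0]
ft_force: [-0.9, 0.5, -0.9]
grip_width: 0.0424
```

Call:
move_arm --series "0 -0.0015 0 0 0 0 0; 0 0 0 0 0 0 0"

```text
time_s: 4.75
position: [0.477, 0.3332, 0.0161]
orientation: [0.997, -0.071, -0.0, 0.0]
ft_force: [-0.2, -0.6, -0.9]
grip_width: 0.0427
```

Call:
move_arm --series "0 -0.0015 0 0 0 0 0; 0 0 0 0 0 0 0"

```text
time_s: 5.0
position: [0.477, 0.3337, 0.016]
orientation: [0.997, -0.072, -0.0, 0.001]
ft_force: [-1.3, -4.3, 0.8]
grip_width: 0.0425
```

```bash
python3 -c "
from h import *
pose();plan([(36,42,25,0,1),(0,40,50,0,1),(-347,1,50,-3,6),(-347,1,16,-3,2)])"
```

```text
t 5.00 tray mm [48.5 41.5] z 16.0 head -0.3 w 42.5 F [-1.3 -4.3  0.8]
1 rows |d|=15: -0.0005 0.0125 -0.0090 0 0 -0.3 0
1 rows |d|=44: 0.0020 0.0360 -0.0250 0 0 -0.0 0
6 rows |d|=58: 0.0065 0.0578 -0.0000 0 0 0.5 0; 0.0070 0.0578 -0.0000 0 0 0.5 0; 0.0075 0.0577 -0.0000 0 0 0.5 0; 0.0080 0.0576 -0.0000 0 0 0.5 0; 0.0085 0.0576 -0.0000 0 0 0.5 0; 0.0090 0.0575 -0.0000 0 0 0.5 0
2 rows |d|=17: 0.0000 0.0000 0.0170 0 0 -0.0 0; 0.0000 0.0000 0.0170 0 0 -0.0 0
```

Call:
move_arm --series "0 0.0125 -0.009 0 0 0 0; 0.002 0.036 -0.025 0 0 0 0; 0.0065 0.058 0 0 0 0.5 0; 0.007 0.058 0 0 0 0.5 0; 0.0075 0.058 0 0 0 0.5 0; 0.008 0.0575 0 0 0 0.5 0; 0.0085 0.0575 0 0 0 0.5 0; 0.009 0.0575 0 0 0 0.5 0; 0 0 0.017 0 0 0 0; 0 0 0.017 0 0 0 0"

```text
time_s: 6.25
position: [0.462, -0.0648, 0.0167]
orientation: [0.995, -0.099, 0.002, -0.0]
ft_force: [0.0, -0.4, 0.3]
grip_width: 0.0426
```

```bash
python3 -c "
from h import *
pose();f=grab_frame('top');report(f)
c=f['pixels'][205:325,140:330];cv2.imwrite('pics/t1.png',cv2.resize(cv2.cvtColor(c,cv2.COLOR_RGB2BGR),None,fx=4.2,fy=4.2,interpolation=cv2.INTER_CUBIC))
plan([(-335,-1,16,-5,1),(-215,-15,16,-5,6),(-95,-36,16,-5,6)])"
```

```text
t 6.25 tray mm [-348.2    1.2] z 16.7 head -3.5 w 42.6 F [ 0.  -0.4  0.3]
px [461.9 293.2] [28.3 28.8] world [ 0.44  -0.411] tray [-0.695 -0.025]
px [165.  281.4] [27.6 29.8] world [0.482 0.379] tray [0.094 0.043]
px [406.6 225.1] [18.5 19. ] world [ 0.626 -0.269] tray [-0.528 -0.19 ]
px [307.3 223.7] [27.8 28.4] world [ 0.633 -0.001] tray [-0.261 -0.159]
px [441.1 224.2] [27.3 28.8] world [ 0.628 -0.364] tray [-0.621 -0.204]
px [296.5 199.5] [17.5 17.6] world [0.7   0.028] tray [-0.224 -0.222]
1 rows |d|=13: 0.0021 -0.0124 -0.0010 0 0 1.7 0
6 rows |d|=20: 0.0006 -0.0201 -0.0000 0 0 -0.0 0; 0.0006 -0.0201 -0.0000 0 0 -0.0 0; 0.0006 -0.0201 -0.0000 0 0 -0.0 0; 0.0006 -0.0201 -0.0000 0 0 -0.0 0; 0.0006 -0.0201 -0.0000 0 0 -0.0 0; 0.0006 -0.0201 -0.0000 0 0 -0.0 0
6 rows |d|=20: 0.0017 -0.0202 -0.0000 0 0 -0.0 0; 0.0017 -0.0202 -0.0000 0 0 -0.0 0; 0.0017 -0.0202 -0.0000 0 0 -0.0 0; 0.0017 -0.0202 -0.0000 0 0 -0.0 0; 0.0017 -0.0202 -0.0000 0 0 -0.0 0; 0.0017 -0.0202 -0.0000 0 0 -0.0 0
```

View pics/t1.png

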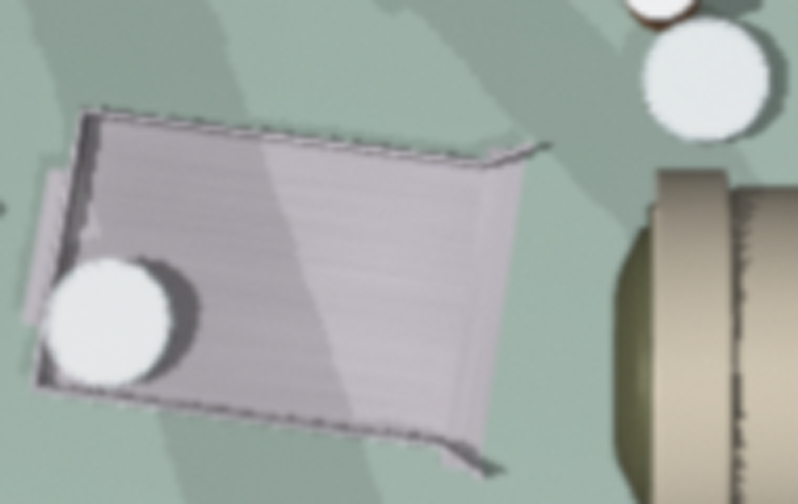

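The dish sits against the end wall (crop (107,322)), which shows my tray origin is 4 mm short along x, so I'll correct it. Next is the dish at about (311,283) in the first picture.

```bash
sed -i 's/^TR,TT,_=.*$/&;TT=TT+TR@[.004,0]/' h.py; sed -i 's/R,t,_=trayfit(pickle.load(open("\.\/top0.pkl","rb")))/R,t=TR,TT/' h.py; sed -n '/^TR/p;/R,t=/p' h.py; python3 -c "
from h import *
pose();plan([(-340,-1,16,-5,1),(-140,-38,16,-5,10),(-140,-38,16,-5,1),(35,-43,16,0,9)])"
```

```text
R,t=TR,TT
TR,TT,_=trayfit(pickle.load(open("top0.pkl","rb")));PH=np.arctan2(TR[1,0],TR[0,0]);TT=TT+TR@[.004,0]
t 6.30 tray mm [-351.3    1.8] z 15.0 head -3.3 w 42.9 F [ 0.3  0.8 -1.4]
1 rows |d|=12: 0.0022 -0.0114 -0.0010 0 0 1.7 0
10 rows |d|=20: 0.0019 -0.0202 -0.0000 0 0 -0.0 0; 0.0019 -0.0202 -0.0000 0 0 -0.0 0; 0.0019 -0.0202 -0.0000 0 0 -0.0 0; 0.0019 -0.0202 -0.0000 0 0 -0.0 0; 0.0019 -0.0202 -0.0000 0 0 -0.0 0; 0.0019 -0.0202 -0.0000 0 0 -0.0 0; 0.0019 -0.0202 -0.0000 0 0 -0.0 0; 0.0019 -0.0202 -0.0000 0 0 -0.0 0; 0.0019 -0.0202 -0.0000 0 0 -0.0 0; 0.0019 -0.0202 -0.0000 0 0 -0.0 0
1 rows |d|=0: 0.0000 0.0000 -0.0000 0 0 -0.0 0
9 rows |d|=19: -0.0011 -0.0194 -0.0000 0 0 -0.6 0; -0.0010 -0.0194 -0.0000 0 0 -0.6 0; -0.0008 -0.0194 -0.0000 0 0 -0.6 0; -0.0006 -0.0194 -0.0000 0 0 -0.6 0; -0.0004 -0.0194 -0.0000 0 0 -0.6 0; -0.0002 -0.0195 -0.0000 0 0 -0.6 0; -0.0000 -0.0195 -0.0000 0 0 -0.6 0; 0.0002 -0.0195 -0.0000 0 0 -0.6 0; 0.0004 -0.0194 -0.0000 0 0 -0.6 0
```

Call:
move_arm --series "0.002 -0.0115 -0.001 0 0 1.5 0; 0.0019 -0.02 0 0 0 0 0; 0.0019 -0.02 0 0 0 0 0; 0.0019 -0.02 0 0 0 0 0; 0.0019 -0.02 0 0 0 0 0; 0.0019 -0.02 0 0 0 0 0; 0.0019 -0.02 0 0 0 0 0; 0.0019 -0.02 0 0 0 0 0; 0.0019 -0.02 0 0 0 0 0; 0.0019 -0.02 0 0 0 0 0; 0.0019 -0.02 0 0 0 0 0"

```text
time_s: 7.68
position: [0.5285, 0.1403, 0.0171]
orientation: [0.994, -0.11, 0.0, -0.0]
ft_force: [-0.1, -0.7, 0.5]
grip_width: 0.043
```

```bash
python3 -c "
from h import *
pose();plan([(39,-43,16,0,9)])"
```

```text
t 7.67 tray mm [-139.9  -36.3] z 17.1 head -4.7 w 43.0 F [-0.1 -0.7  0.5]
9 rows |d|=20: -0.0009 -0.0199 0.0001 0 0 -0.5 0; -0.0007 -0.0199 0.0001 0 0 -0.5 0; -0.0005 -0.0199 0.0001 0 0 -0.5 0; -0.0003 -0.0199 0.0001 0 0 -0.5 0; -0.0002 -0.0199 0.0001 0 0 -0.5 0; 0.0000 -0.0199 0.0001 0 0 -0.5 0; 0.0002 -0.0199 0.0001 0 0 -0.5 0; 0.0004 -0.0199 0.0001 0 0 -0.5 0; 0.0006 -0.0199 0.0001 0 0 -0.5 0
```

Call:
move_arm --series "-0.0009 -0.02 0 0 0 -0.5 0; -0.0007 -0.02 0 0 0 -0.5 0; -0.0005 -0.02 0 0 0 -0.5 0; -0.0003 -0.02 0 0 0 -0.5 0; 0 -0.02 0 0 0 -0.5 0; 0 -0.02 0 0 0 -0.5 0; 0 -0.02 0 0 0 -0.5 0; 0.0004 -0.02 0 0 0 -0.5 0; 0.0006 -0.012 0 0 0 -0.5 0; 0 -0.005 0 0 0 0 0; 0 -0.003 0 0 0 0 0; 0 -0.002 0 0 0 0 0"

```text
time_s: 9.18
position: [0.5603, 0.3173, 0.0171]
orientation: [0.997, -0.072, -0.0, 0.0]
ft_force: [0.1, 0.1, 0.4]
grip_width: 0.0428
```

Call:
move_arm --series "0 -0.002 0 0 0 0 0; 0 0 0 0 0 0 0"

```text
time_s: 9.43
position: [0.5607, 0.3199, 0.0172]
orientation: [0.997, -0.071, 0.0, -0.0]
ft_force: [0.8, 0.0, 0.2]
grip_width: 0.043
```

```bash
python3 -c "
from h import *
pose()"
```

```text
t 9.43 tray mm [ 42.5 -43.3] z 17.2 head -0.2 w 43.0 F [0.8 0.  0.2]
```

Call:
move_arm --series "0 -0.0015 0 0 0 0 0; 0 -0.0015 0 0 0 0 0; 0 0 0 0 0 0 0"

```text
time_s: 9.8
position: [0.5608, 0.3216, 0.017]
orientation: [0.997, -0.072, -0.0, 0.001]
ft_force: [-0.5, -5.0, 1.5]
grip_width: 0.0429
```

```bash
python3 -c "
from h import *
pose();plan([(36,-43,25,0,1),(5,-52,70,5,1),(-308,-202,90,45,7),(-308,-202,16,45,3)])"
```

```text
t 9.80 tray mm [ 44.2 -43.2] z 17.0 head -0.3 w 42.9 F [-0.5 -5.   1.5]
1 rows |d|=11: -0.0002 0.0082 -0.0080 0 0 -0.3 0
1 rows |d|=55: 0.0090 0.0310 -0.0450 0 0 -5.0 0
7 rows |d|=50: 0.0174 0.0464 -0.0029 0 0 -5.7 0; 0.0127 0.0479 -0.0029 0 0 -5.7 0; 0.0079 0.0489 -0.0029 0 0 -5.7 0; 0.0030 0.0495 -0.0029 0 0 -5.7 0; -0.0019 0.0495 -0.0029 0 0 -5.7 0; -0.0069 0.0491 -0.0029 0 0 -5.7 0; -0.0117 0.0482 -0.0029 0 0 -5.7 0
3 rows |d|=25: 0.0000 0.0000 0.0247 0 0 0.0 0; 0.0000 0.0000 0.0247 0 0 0.0 0; 0.0000 0.0000 0.0247 0 0 0.0 0
```

Call:
move_arm --series "0 0.008 -0.008 0 0 0 0; 0.009 0.031 -0.045 0 0 -5 0; 0.0174 0.0464 -0.003 0 0 -5.7 0; 0.0127 0.048 -0.003 0 0 -5.7 0; 0.008 0.049 -0.003 0 0 -5.7 0; 0.003 0.0495 -0.003 0 0 -5.7 0; -0.002 0.0495 -0.003 0 0 -5.7 0; -0.007 0.049 -0.003 0 0 -5.7 0; -0.0117 0.048 -0.003 0 0 -5.7 0"

```text
time_s: 10.92
position: [0.6685, -0.0496, 0.0921]
orientation: [0.949, 0.317, 0.001, 0.0]
ft_force: [1.5, 0.3, -0.1]
grip_width: 0.0425
```

```bash
python3 -c "
from h import *
pose();report(grab_frame('top'));plan([(-308,-202,16,45,3),(-297,-192,16,45,1),(-242,-92,16,45,7),(-232,-72,16,35,2)])"
```

```text
t 10.93 tray mm [-308.6 -201.2] z 92.1 head 44.9 w 42.5 F [ 1.5  0.3 -0.1]
px [505.5 298.6] [25.  27.3] world [ 0.424 -0.529] tray [-0.817 -0.025]
px [165.  281.4] [28. 30.] world [0.482 0.379] tray [0.09  0.043]
px [170.3 250.1] [27.9 29.5] world [0.566 0.367] tray [ 0.09  -0.042]
px [440.9 224.4] [27.4 28.8] world [ 0.627 -0.363] tray [-0.625 -0.204]
px [307.3 223.8] [28.2 28.3] world [ 0.633 -0.001] tray [-0.265 -0.159]
px [296.3 199.6] [17.4 18.1] world [0.7   0.028] tray [-0.227 -0.222]
3 rows |d|=26: 0.0019 -0.0029 0.0253 0 0 -0.1 0; 0.0019 -0.0029 0.0253 0 0 -0.1 0; 0.0019 -0.0029 0.0253 0 0 -0.1 0
1 rows |d|=15: 0.0007 -0.0148 -0.0000 0 0 0.0 0
7 rows |d|=16: -0.0045 -0.0157 -0.0000 0 0 -0.0 0; -0.0045 -0.0157 -0.0000 0 0 -0.0 0; -0.0045 -0.0157 -0.0000 0 0 -0.0 0; -0.0045 -0.0157 -0.0000 0 0 -0.0 0; -0.0045 -0.0157 -0.0000 0 0 -0.0 0; -0.0045 -0.0157 -0.0000 0 0 -0.0 0; -0.0045 -0.0157 -0.0000 0 0 -0.0 0
2 rows |d|=11: -0.0035 -0.0106 -0.0000 0 0 5.0 0; -0.0044 -0.0103 -0.0000 0 0 5.0 0
```

Both back dishes are seated at tray (90, ±43). Next I push the third dish from beside the jar.

Call:
move_arm --series "0 0 0.025 0 0 0 0; 0 0 0.025 0 0 0 0; 0 0 0.025 0 0 0 0; 0.001 -0.015 0 0 0 0 0; -0.0045 -0.0157 0 0 0 0 0; -0.0045 -0.0157 0 0 0 0 0; -0.0045 -0.0157 0 0 0 0 0; -0.0045 -0.0157 0 0 0 0 0; -0.0045 -0.0157 0 0 0 0 0; -0.0045 -0.0157 0 0 0 0 0; -0.0045 -0.0157 0 0 0 0 0"

```text
time_s: 12.35
position: [0.5678, 0.0344, 0.0162]
orientation: [0.949, 0.315, 0.0, 0.0]
ft_force: [1.4, -1.6, 2.8]
grip_width: 0.0428
```

```bash
python3 -c "
from h import *
pose();f=grab_frame('top');report(f)
c=f['pixels'][160:340,140:380];cv2.imwrite('pics/t2.png',cv2.resize(cv2.cvtColor(c,cv2.COLOR_RGB2BGR),None,fx=3.3,fy=3.3,interpolation=cv2.INTER_CUBIC))
plan([(-225,-71,16,28,2),(-195,-44,16,0,3),(-42,-43,16,0,8)])"
```

```text
t 12.35 tray mm [-239.3  -89.9] z 16.2 head 44.7 w 42.8 F [ 1.4 -1.6  2.8]
px [461.9 293.2] [28.4 29. ] world [ 0.441 -0.411] tray [-0.698 -0.026]
px [396. 278.] [12.8 13.2] world [ 0.484 -0.236] tray [-0.519 -0.044]
px [165.  281.4] [27.8 30.1] world [0.482 0.379] tray [0.09  0.043]
px [273.8 262.4] [13.  21.7] world [0.529 0.089] tray [-0.191 -0.044]
px [170.3 250. ] [27.7 29.5] world [0.566 0.367] tray [ 0.09  -0.042]
px [406.8 225.2] [17.6 18.3] world [ 0.626 -0.27 ] tray [-0.533 -0.19 ]
px [441.1 224.1] [27.1 28.2] world [ 0.628 -0.364] tray [-0.625 -0.205]
px [297.3 198. ] [10.4 17.6] world [0.704 0.025] tray [-0.229 -0.226]
2 rows |d|=10: -0.0013 -0.0104 0.0001 0 0 8.4 0; -0.0028 -0.0101 0.0001 0 0 8.4 0
3 rows |d|=13: -0.0033 -0.0131 -0.0000 0 0 9.3 0; -0.0053 -0.0124 -0.0000 0 0 9.3 0; -0.0073 -0.0113 -0.0000 0 0 9.3 0
8 rows |d|=19: -0.0001 -0.0191 -0.0000 0 0 -0.0 0; -0.0001 -0.0191 -0.0000 0 0 -0.0 0; -0.0001 -0.0191 -0.0000 0 0 -0.0 0; -0.0001 -0.0191 -0.0000 0 0 -0.0 0; -0.0001 -0.0191 -0.0000 0 0 -0.0 0; -0.0001 -0.0191 -0.0000 0 0 -0.0 0; -0.0001 -0.0191 -0.0000 0 0 -0.0 0; -0.0001 -0.0191 -0.0000 0 0 -0.0 0
```

View pics/t2.png

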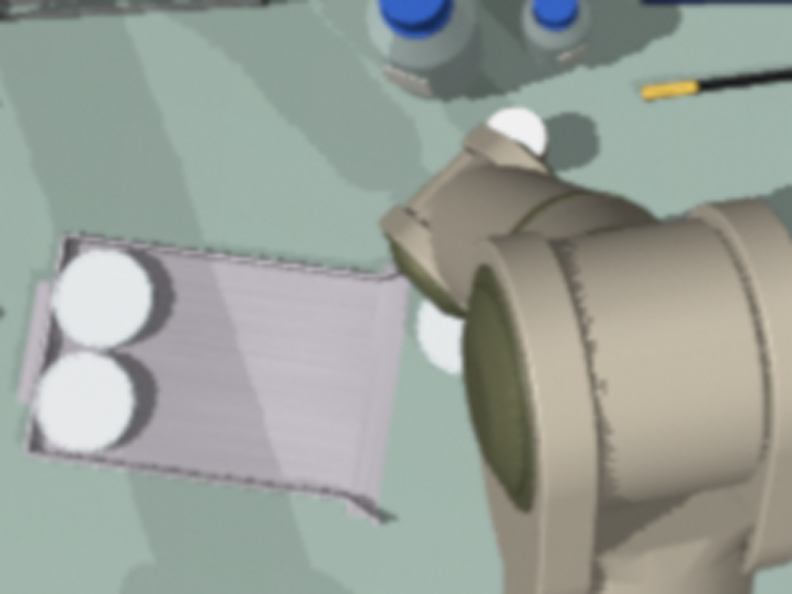

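The back pair sits at crop (102,298) and (85,400). The third dish's left edge shows at (418,335), as expected for one held in the cradle. I'll continue.

Call:
move_arm --series "-0.0013 -0.0104 0 0 0 8.3 0; -0.0028 -0.01 0 0 0 8.3 0; -0.0033 -0.013 0 0 0 9.3 0; -0.0053 -0.0124 0 0 0 9.3 0; -0.0073 -0.0113 0 0 0 9.3 0; 0 -0.015 0 0 0 0 0; 0 -0.02 0 0 0 0 0; 0 -0.02 0 0 0 0 0"

```text
time_s: 13.4
position: [0.5395, 0.1382, 0.0161]
orientation: [0.998, -0.067, 0.0, -0.0]
ft_force: [-0.1, -1.3, 0.1]
grip_width: 0.0427
```

```bash
python3 -c "
from h import *
pose();f=grab_frame('top');report(f)
plan([(-44,-43,16,0,5)])"
```

```text
t 13.40 tray mm [-140.4  -47.4] z 16.1 head 0.3 w 42.7 F [-0.1 -1.3  0.1]
px [510.6 303.5] [13.4 25. ] world [ 0.411 -0.542] tray [-0.832 -0.014]
px [173. 298.] [11.  16.6] world [0.438 0.356] tray [0.061 0.083]
px [461.8 293. ] [28.  29.1] world [ 0.441 -0.411] tray [-0.698 -0.026]
px [207.2 286. ] [ 8.4 54.3] world [0.469 0.266] tray [-0.024  0.04 ]
px [366.4 287.4] [29.1 29.5] world [ 0.46  -0.157] tray [-0.443 -0.009]
px [156.  282.9] [ 9.8 20.8] world [0.478 0.403] tray [0.113 0.05 ]
px [395.8 278.1] [13.  13.9] world [ 0.484 -0.236] tray [-0.518 -0.044]
px [169.8 246.9] [21.4 28.7] world [0.574 0.369] tray [ 0.093 -0.05 ]
px [406.7 224.9] [18.1 18.8] world [ 0.627 -0.27 ] tray [-0.532 -0.19 ]
px [441.  224.1] [27.4 28.8] world [ 0.628 -0.364] tray [-0.625 -0.205]
px [295.5 200.9] [17.6 18.1] world [0.696 0.03 ] tray [-0.226 -0.218]
5 rows |d|=19: -0.0007 -0.0185 0.0000 0 0 0.1 0; -0.0008 -0.0185 0.0000 0 0 0.1 0; -0.0008 -0.0185 0.0000 0 0 0.1 0; -0.0008 -0.0185 0.0000 0 0 0.1 0; -0.0009 -0.0185 0.0000 0 0 0.1 0
```

Call:
move_arm --series "-0.0007 -0.0185 0 0 0 0 0; -0.0007 -0.0185 0 0 0 0 0; -0.0007 -0.0185 0 0 0 0 0; -0.0008 -0.0185 0 0 0 0 0; -0.0009 -0.0185 0 0 0 0 0; 0 -0.005 0 0 0 0 0; 0 -0.003 0 0 0 0 0; 0 -0.002 0 0 0 0 0"

```text
time_s: 14.45
position: [0.5489, 0.2379, 0.0161]
orientation: [0.998, -0.068, -0.0, 0.0]
ft_force: [-0.2, -0.7, 1.2]
grip_width: 0.0423
```

Call:
move_arm --series "0 -0.002 0 0 0 0 0; 0 0 0 0 0 0 0"

```text
time_s: 14.7
position: [0.5495, 0.2406, 0.0162]
orientation: [0.998, -0.068, 0.0, -0.0]
ft_force: [-0.3, -1.0, -0.1]
grip_width: 0.0424
```

```bash
python3 -c "
from h import *
pose()"
```

```text
t 14.70 tray mm [-37.6 -43.1] z 16.2 head 0.1 w 42.4 F [-0.3 -1.  -0.1]
```

Call:
move_arm --series "0 -0.0015 0 0 0 0 0; 0 -0.001 0 0 0 0 0; 0 0 0 0 0 0 0"

```text
time_s: 15.08
position: [0.5496, 0.2426, 0.0161]
orientation: [0.998, -0.068, -0.0, 0.0]
ft_force: [-0.0, -1.9, 1.1]
grip_width: 0.0425
```

```bash
python3 -c "
from h import *
pose();plan([(-45,-43,25,0,1),(-75,-40,70,-4,1),(-487,28,70,-40,7)])"
```

```text
t 15.07 tray mm [-35.6 -43. ] z 16.1 head 0.1 w 42.5 F [-0.  -1.9  1.1]
1 rows |d|=13: 0.0000 0.0094 -0.0089 0 0 0.1 0
1 rows |d|=54: -0.0030 0.0300 -0.0450 0 0 4.0 0
7 rows |d|=60: -0.0056 0.0594 -0.0000 0 0 5.1 0; -0.0002 0.0597 -0.0000 0 0 5.1 0; 0.0051 0.0594 -0.0000 0 0 5.1 0; 0.0104 0.0587 -0.0000 0 0 5.1 0; 0.0156 0.0576 -0.0000 0 0 5.1 0; 0.0207 0.0559 -0.0000 0 0 5.1 0; 0.0257 0.0538 -0.0000 0 0 5.1 0
```

Call:
move_arm --series "0 0.0095 -0.009 0 0 0 0; -0.003 0.03 -0.045 0 0 4 0; -0.0056 0.0594 0 0 0 5.1 0; 0 0.0597 0 0 0 5.1 0; 0.005 0.0594 0 0 0 5.1 0; 0.0104 0.0587 0 0 0 5.1 0; 0.0156 0.0576 0 0 0 5.1 0; 0.0207 0.056 0 0 0 5.1 0; 0.0257 0.054 0 0 0 5.1 0"

```text
time_s: 16.2
position: [0.4185, -0.1969, 0.0708]
orientation: [0.915, -0.404, 0.001, -0.0]
ft_force: [0.9, -0.6, -0.3]
grip_width: 0.0428
```

```bash
python3 -c "
from h import *
pose();f=grab_frame('top');report(f)
plan([(-487,28,16,-40,3),(-477,20,16,-40,1),(-400,-10,16,-35,5),(-350,-8,16,0,4)])"
```

```text
t 16.20 tray mm [-489.   26.] z 70.8 head -39.7 w 42.8 F [ 0.9 -0.6 -0.3]
px [505.  304.6] [14.9 27. ] world [ 0.408 -0.527] tray [-0.817 -0.009]
px [462.  293.4] [27.6 28.7] world [ 0.44  -0.412] tray [-0.699 -0.025]
px [365.7 287.3] [26.7 29.6] world [ 0.46  -0.155] tray [-0.442 -0.009]
px [165.  281.4] [27.5 29.7] world [0.482 0.379] tray [0.09  0.043]
px [406.6 225.1] [18.6 18.8] world [ 0.626 -0.27 ] tray [-0.532 -0.19 ]
px [441.  224.3] [27.2 28.7] world [ 0.628 -0.364] tray [-0.625 -0.204]
px [295.4 200.9] [16.9 17.7] world [0.696 0.031] tray [-0.225 -0.218]
3 rows |d|=19: -0.0022 -0.0029 0.0183 0 0 -0.2 0; -0.0022 -0.0029 0.0183 0 0 -0.2 0; -0.0022 -0.0029 0.0183 0 0 -0.2 0
1 rows |d|=13: -0.0003 -0.0128 -0.0000 0 0 0.0 0
5 rows |d|=17: -0.0053 -0.0157 -0.0000 0 0 -1.0 0; -0.0050 -0.0157 -0.0000 0 0 -1.0 0; -0.0048 -0.0158 -0.0000 0 0 -1.0 0; -0.0045 -0.0159 -0.0000 0 0 -1.0 0; -0.0042 -0.0160 -0.0000 0 0 -1.0 0
4 rows |d|=13: -0.0076 -0.0100 -0.0000 0 0 -8.8 0; -0.0060 -0.0110 -0.0000 0 0 -8.8 0; -0.0042 -0.0118 -0.0000 0 0 -8.8 0; -0.0024 -0.0123 -0.0000 0 0 -8.8 0
```

```bash
python3 -c "
from h import *
plan([(-489,27,16,-40,3),(-477,20,16,-40,1),(-400,-10,16,-35,5)])"
```

```text
3 rows |d|=19: -0.0015 -0.0026 0.0183 0 0 -0.2 0; -0.0015 -0.0026 0.0183 0 0 -0.2 0; -0.0015 -0.0026 0.0183 0 0 -0.2 0
1 rows |d|=14: -0.0024 -0.0137 -0.0000 0 0 0.0 0
5 rows |d|=17: -0.0053 -0.0157 -0.0000 0 0 -1.0 0; -0.0050 -0.0157 -0.0000 0 0 -1.0 0; -0.0048 -0.0158 -0.0000 0 0 -1.0 0; -0.0045 -0.0159 -0.0000 0 0 -1.0 0; -0.0042 -0.0160 -0.0000 0 0 -1.0 0
```

Call:
move_arm --series "0 0 0.018 0 0 0 0; 0 0 0.018 0 0 0 0; 0 0 0.018 0 0 0 0; -0.007 -0.014 0 0 0 0 0; -0.0053 -0.0157 0 0 0 -1 0; -0.005 -0.0157 0 0 0 -1 0; -0.0048 -0.0158 0 0 0 -1 0; -0.0045 -0.016 0 0 0 -1 0; -0.0042 -0.016 0 0 0 -1 0"

```text
time_s: 17.38
position: [0.4654, -0.1071, 0.0169]
orientation: [0.932, -0.362, -0.0, 0.0]
ft_force: [-1.2, -1.5, 1.0]
grip_width: 0.0425
```

```bash
python3 -c "
from h import *
pose();f=grab_frame('top');report(f);
plan([(-375,-42,16,10,5),(-213,28,16,12,9)])"
```

```text
t 17.38 tray mm [-393.7   -7.9] z 16.9 head -34.5 w 42.5 F [-1.2 -1.5  1. ]
px [502.4 296.5] [15.7 26.4] world [ 0.43  -0.521] tray [-0.808 -0.03 ]
px [461.9 293.3] [28.2 28.7] world [ 0.44  -0.411] tray [-0.698 -0.025]
px [165.  281.5] [27.5 29.8] world [0.482 0.379] tray [0.09  0.043]
px [406.6 225.1] [18.4 18.9] world [ 0.626 -0.27 ] tray [-0.532 -0.19 ]
px [441.1 224.3] [27.2 28.8] world [ 0.627 -0.364] tray [-0.625 -0.204]
px [295.5 201. ] [17.6 17.7] world [0.696 0.03 ] tray [-0.226 -0.217]
5 rows |d|=7: 0.0036 -0.0064 0.0002 0 0 -8.9 0; 0.0045 -0.0058 0.0002 0 0 -8.9 0; 0.0054 -0.0050 0.0002 0 0 -8.9 0; 0.0061 -0.0041 0.0002 0 0 -8.9 0; 0.0066 -0.0031 0.0002 0 0 -8.9 0
9 rows |d|=20: -0.0045 -0.0191 -0.0000 0 0 -0.2 0; -0.0045 -0.0191 -0.0000 0 0 -0.2 0; -0.0044 -0.0191 -0.0000 0 0 -0.2 0; -0.0043 -0.0191 -0.0000 0 0 -0.2 0; -0.0042 -0.0191 -0.0000 0 0 -0.2 0; -0.0042 -0.0192 -0.0000 0 0 -0.2 0; -0.0041 -0.0192 -0.0000 0 0 -0.2 0; -0.0040 -0.0192 -0.0000 0 0 -0.2 0; -0.0039 -0.0192 -0.0000 0 0 -0.2 0
```

Call:
move_arm --series "0.0036 -0.0064 0 0 0 -8.9 0; 0.0045 -0.0058 0 0 0 -8.9 0; 0.0054 -0.005 0 0 0 -8.9 0; 0.006 -0.004 0 0 0 -8.9 0; 0.0066 -0.003 0 0 0 -8.9 0; -0.0045 -0.019 0 0 0 0 0; -0.0045 -0.019 0 0 0 0 0; -0.0044 -0.019 0 0 0 0 0; -0.0043 -0.019 0 0 0 0 0; -0.0042 -0.019 0 0 0 0 0"

```text
time_s: 18.68
position: [0.4742, -0.0019, 0.0168]
orientation: [1.0, 0.018, -0.0, -0.0]
ft_force: [0.8, -0.3, -0.5]
grip_width: 0.0422
```

```bash
python3 -c "
from h import *
pose();f=grab_frame('scene')
c=f['pixels'][60:270,180:460];cv2.imwrite('pics/s2.png',cv2.resize(cv2.cvtColor(c,cv2.COLOR_RGB2BGR),None,fx=2.8,fy=2.8,interpolation=cv2.INTER_CUBIC))
plan([(-213,28,16,12,4),(-130,42,16,0,4)])"
```

```text
t 18.68 tray mm [-288.2   -2.2] z 16.8 head 10.0 w 42.2 F [ 0.8 -0.3 -0.5]
4 rows |d|=20: -0.0040 -0.0191 0.0002 0 0 -0.5 0; -0.0039 -0.0191 0.0002 0 0 -0.5 0; -0.0037 -0.0192 0.0002 0 0 -0.5 0; -0.0036 -0.0192 0.0002 0 0 -0.5 0
4 rows |d|=21: 0.0009 -0.0210 -0.0000 0 0 3.0 0; -0.0002 -0.0210 -0.0000 0 0 3.0 0; -0.0013 -0.0210 -0.0000 0 0 3.0 0; -0.0024 -0.0209 -0.0000 0 0 3.0 0
```

View pics/s2.png

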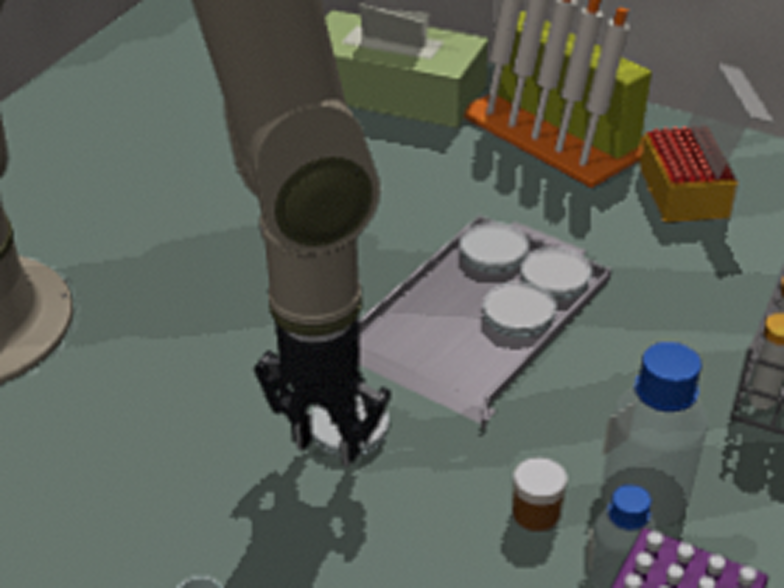

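The scene view shows three dishes seated in the tray, at crop (494,247), (555,272) and (518,310). The fourth is well cradled at (345,430), and the jar is upright. I'll push on.

Call:
move_arm --series "-0.004 -0.019 0 0 0 0 0; -0.004 -0.019 0 0 0 0 0; -0.0038 -0.019 0 0 0 -1 0; -0.0036 -0.019 0 0 0 -1 0; 0.001 -0.02 0 0 0 3 0; 0 -0.02 0 0 0 3 0; -0.0013 -0.02 0 0 0 3 0; -0.0024 -0.02 0 0 0 3 0"

```text
time_s: 19.73
position: [0.4539, 0.1529, 0.0169]
orientation: [0.997, -0.071, -0.001, 0.0]
ft_force: [0.3, -1.0, 0.1]
grip_width: 0.0426
```

```bash
python3 -c "
from h import *
pose();plan([(-46,44,16,0,4)])"
```

```text
t 19.73 tray mm [-137.7   39.3] z 16.9 head -0.2 w 42.6 F [ 0.3 -1.   0.1]
4 rows |d|=23: -0.0012 -0.0229 0.0002 0 0 -0.0 0; -0.0012 -0.0229 0.0002 0 0 -0.0 0; -0.0012 -0.0229 0.0002 0 0 -0.0 0; -0.0012 -0.0229 0.0002 0 0 -0.0 0
```

Call:
move_arm --series "-0.001 -0.018 0 0 0 0 0; -0.001 -0.018 0 0 0 0 0; -0.001 -0.018 0 0 0 0 0; -0.001 -0.018 0 0 0 0 0; 0 -0.018 0 0 0 0 0; 0 -0.005 0 0 0 0 0; 0 -0.003 0 0 0 0 0; 0 -0.002 0 0 0 0 0; 0 -0.001 0 0 0 0 0; 0 0 0 0 0 0 0"

```text
time_s: 20.98
position: [0.464, 0.2533, 0.017]
orientation: [0.998, -0.07, -0.001, -0.0]
ft_force: [-0.4, -0.8, 0.4]
grip_width: 0.0425
```

```bash
python3 -c "
from h import *
pose()"
```

```text
t 20.98 tray mm [-36.9  43.3] z 17.0 head -0.1 w 42.5 F [-0.4 -0.8  0.4]
```

Call:
move_arm --series "0 -0.001 0 0 0 0 0; 0 -0.001 0 0 0 0 0; 0 0 0 0 0 0 0; 0 0.01 0 0 0 0 0; 0 0.03 -0.03 0 0 0 0; 0 0.05 -0.03 0 0 0 0; 0 0.05 -0.03 0 0 0 0; 0 0.055 0 0 0 0 0; 0 0.055 0 0 0 0 0; 0 0 0 0 0 0 0"

```text
time_s: 22.22
position: [0.4281, 0.0032, 0.1069]
orientation: [0.997, -0.073, -0.001, 0.001]
ft_force: [-0.4, 0.5, -0.2]
grip_width: 0.0428
```

```bash
python3 -c "
from h import *
pose();f=grab_frame('top');report(f)
c=f['pixels'][180:340,140:380];cv2.imwrite('pics/t3.png',cv2.resize(cv2.cvtColor(c,cv2.COLOR_RGB2BGR),None,fx=3.3,fy=3.3,interpolation=cv2.INTER_CUBIC))
g=cv2.GaussianBlur(cv2.cvtColor(f['pixels'],cv2.COLOR_RGB2GRAY)[215:325,140:280],(3,3),0);g=cv2.resize(g,None,fx=3,fy=3,interpolation=cv2.INTER_CUBIC)
C=cv2.HoughCircles(g,cv2.HOUGH_GRADIENT,1.5,60,param1=120,param2=20,minRadius=38,maxRadius=50)
for u,v,r in C[0][:6]:
    w=toplane(f,[((u+.5)/3-.5+140,(v+.5)/3-.5+215)],.016)[0];print(round(r/3,1),np.round(TR.T@(w[:2]-TT),3))
"
```

```text
t 22.23 tray mm [-289.5   44.2] z 106.9 head -0.5 w 42.8 F [-0.4  0.5 -0.2]
px [506.1 303.5] [19.1 25.7] world [ 0.411 -0.53 ] tray [-0.82  -0.012]
px [461.9 293.4] [27.9 28.8] world [ 0.44  -0.412] tray [-0.699 -0.025]
px [396.  277.9] [12.8 13.2] world [ 0.484 -0.236] tray [-0.519 -0.044]
px [406.5 225.1] [18.5 19.1] world [ 0.626 -0.269] tray [-0.532 -0.19 ]
px [441.  224.2] [27.7 28.7] world [ 0.628 -0.364] tray [-0.625 -0.204]
px [295.5 200.9] [17.6 18.1] world [0.696 0.03 ] tray [-0.226 -0.218]
14.7 [0.089 0.041]
15.3 [0.011 0.045]
14.6 [ 0.008 -0.043]
14.7 [ 0.09  -0.042]
13.5 [ 0.153 -0.002]
```

View pics/t3.png

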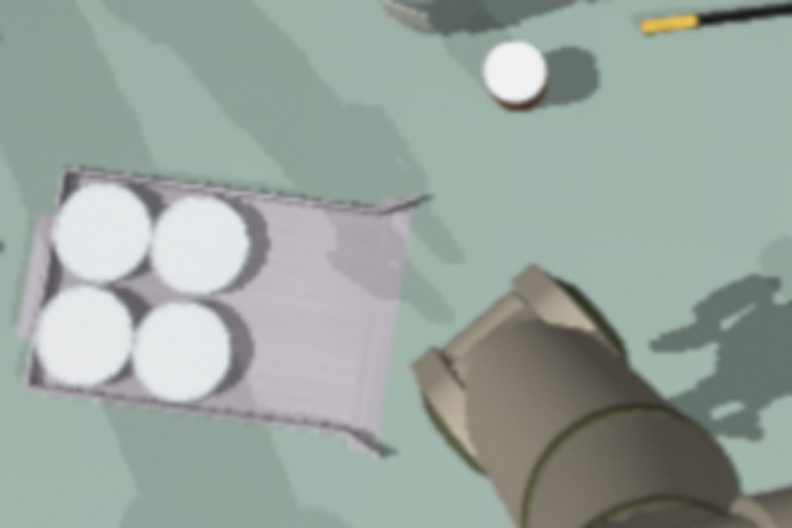

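The four dishes are snug in the tray, at crop (102,232), (200,244), (84,336) and (182,351). Their measured tray positions are (89,41), (90,−42), (11,45) and (8,−43) mm, all in tolerance. The spare dishes have not moved, so I'm handing the job in.

```bash
python3 -c "
from rig import manip
print(manip.sign_off())"
```

```text
the job is handed in; nothing more can be done
None
```

The job is done and handed in at about 22 s. I slid the dish already in the tray and three bench dishes into place with the half-open gripper used as a two-finger cradle.

- **Final positions:** the last top view puts the four dishes at tray (89, 41), (90, −42), (11, 45) and (8, −43) mm, all within tolerance. The two spare large dishes are where they started, well clear of the tray.
- **Jar moved slightly:** it shifted about 4–5 mm when I took the dish standing next to it, against an allowance of 25 mm. The small dish and beaker read unchanged. The timer's reading drifted by about 15 mm as its mask changed shape under moving shadows; the arm was never near it after the start. The marker and the two bottles were not measured.
- **Calibration disagreement:** my first tray fit was 4 mm off along the tray. I corrected it from where the first dish seated against the end wall. The second dish then stopped about 1 mm from where the corrected fit predicted.

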